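Fetch the candle block from behind the storage tins

ROBOT

A 6-joint arm with a two-finger parallel gripper is mounted at the origin on the work surface. World frame = base frame: x ahead of the robot, y to its left, z up, the work surface at z = 0. Lengths are in m, angles in rad, forces in N, time in s.
With the tool pointing down it reaches from about 0.35 to 0.775 m from the base axis. Payload 5.5 kg.
Tool frame: the origin (TCP) lies where the fingers leave the gripper's body, on its centre line; the fingertips stand env.tip_reach ahead of it and the grasp point (between the pads) lies 54 mm ahead of it (env.tip_reach is the distance from the TCP to the fingertips, in m); z points along the fingers, y is the line along which they close (so a half turn about z gives the same grasp; the last joint's range is limited). The gripper opens to 85 mm and grips with 20 to 120 N. Pads are 22 mm wide; open, the fingers measure 114 mm over their backs; the gripper's body (76 mm by 85 mm) begins 54 mm behind the grasp point. The pads swing forward as they close: fully open they stand 13 mm farther back than shut.
Start: joints at [-1.326, 0.313, 0.046, 1.304, 0, 1.431], TCP at [0.216, -0.533, 0.304] pointing down, gripper open.
Joint ranges: [-2.76, 2.76], [-0.86, 1.69], [-1.03, 1.26], [-2.2, 2.34], [-1.47, 1.5], [-3.14, 3.14]. Speed limits (rad/s): [2.57, 2.57, 3.14, 3.14, 3.14, 3.14].

INTERFACE

Orientations are given as a unit quaternion [w, x, y, z].
In Python, from workcell import status, optics, hand_in, env gives the robot as it stands.
- The arm moves only by the shell command python3 -m handwheel 'ROWS' [FORCE]. ROWS is a JSON object whose one key "deltas" holds a list of rows, each a list of 5 numbers: the opening, from -1 (shut) to 1 (fully open), then the shift along the tool's x, y, z in units of 40 mm (1.0 is 40 mm), then the turn about the tool's z in units of 10 degrees (1.0 is 10 degrees). In form: {"deltas": [[jaw, x, y, z, roll], ...]}. A call has 1 to 20 rows; each row shifts and turns the commanded pose from where the row before left it, along the tool's axes as they then stand; what a row does not reach is not made up. A row lasts 1/8 s, in which the tool goes at most 62.5 mm and 10.7 degrees, less where a joint would pass 70% of its speed; a pose out of reach is approached as far as the arm can. A call is refused whole if a number of a shift passes 1 or a number of a turn 1, either way. A call with a gripper value outside its range is refused whole. The fingers move at their own pace and stop on an object; FORCE is the grip in N (left out, the last holds). Time passes only in rows, so rows that do not move let the fingers close. It gives the time, the measured TCP pose, the force, the opening and the grip force at its end, in the units of the state.
- status.get_state(): the state, without advancing time (a new reading comes with each control period).
- optics.read_camera(name): name is "side" or "top" or "wrist"; returns a dict with "frame" (384x512x3 uint8, red, green, blue), "depth" (384x512 float32, m along the optical axis (not along the pixel's ray), 0 where there is no reading), "vfov" (degrees; the focal length in pixels is half the picture's height over the tangent of half this angle, whatever the lens; pixels are square), "cx", "cy" (the principal point, pixels), "origin" and "attitude" of the camera in the world. Camera axes: x right, y down, z forward; pixel columns grow to the right and rows downward; lengths in m; the calibration is good to about 2 mm. A picture is of the moment at which its call begins.
- hand_in(): hands the job in; it is judged then, once.
The state is a dict: "clock": time; "joint_pos": joint angles; "qvel": joint speeds; "tau": joint torques, N m; "tcp_pos": TCP position; "orientation": TCP orientation; "wrist_force": force on the tool from outside, world axes, zero at the start; "ft_torque": the same for the moment, N m; "finger_gap": finger opening in m; "grip_force": force on a finger pad.
Only numpy, scipy, OpenCV 4.12 (cv2) and the standard library are available. Lean on these libraries where they do the work, as an engineer would, in place of code of your own. Each camera call takes 0.05 s, during which the arm holds its last target. There are 200 camera calls.

TASK

First clear both storage tins off the metal tray and stand them on the wooden serving board. Only then fetch the candle block from behind them and set it upright in the middle of the round mat, and with it there put each tin back upright on the tray, exactly where it stood at the start. Keep the tins and the candle block from tipping over, and leave the vase, the pepper mill and the cup alone.

Things in the scene. Friction and masses are not known exactly. Their poses are not given: they have to be found in the camera images.
- square_tin: Storage tin of square section, grey with a pale wooden lid, 62 x 62 mm and 120 mm tall (lid: the top 12 mm, same outline), 0.2 to 0.4 kg. Lid does not come off. Origin: centre of its underside, x and y square to its sides. Starts on the tray in front of the candle block (tray's -x side), sides within 0.1 rad of the tray's; about 34 mm free to the round tin, 9 mm to the block.
- round_tin: Storage tin of round section, same materials, 62 mm diameter and 120 mm tall (lid: the top 12 mm), 0.2 to 0.4 kg. Lid does not come off. Origin at the centre of its underside, z up; its yaw is of no account. Stands beside the square tin on the tray; which of the two is on the tray's +y side varies.
- candle_block: Dark wooden tea-light holder, a block 44 mm (its x) by 110 mm (its y) by 38 mm high with two tea-lights on top that stand 4 mm proud (10 mm with the thin wicks); about 0.18 kg. Origin at the centre of its underside. At the start it lies on the tray behind both tins (on the tray's +x side), long side along the tray's y.
- tray: Fixed bare metal tray, 180 mm (its x) by 220 mm (its y), floor 4 mm thick, rim 8 mm high over the table and 3 mm thick. Origin at the centre of its underside, on the table. At the start the tins stand on its floor at about (-35, +48) and (-35, -48) mm in its frame, the candle block at about (27, 0) mm.
- board: Fixed flat wooden serving board, 130 mm (its x) by 220 mm (its y), 15 mm thick, empty at the start: the side area for the tins, with room for both side by side along its y. Origin at the centre of its underside, on the table.
- mat: Fixed round reddish-brown table mat, 150 mm diameter, 3 mm thick, empty at the start: the place for the candle block (any yaw). Origin at the centre of its underside, on the table.
- vase: Bystander: loose glass vase, 90 mm diameter, 165 mm tall, origin at the centre of its underside.
- mill: Bystander: loose dark wooden pepper mill, 54 mm diameter, 185 mm tall, origin at the centre of its underside.
- cup: Bystander: loose white cup without a handle, 70 mm diameter, 80 mm tall, origin at the centre of its underside.

How it is judged:
On the way, in this order (a step that is already met when the one before it is completed fails the run):
1. both tins stand upright on the serving board while the candle block is still where it was (within 30 mm) (x of square_tin in the frame of board between -0.06 and 0.06 m and y of square_tin in the frame of board between -0.105 and 0.105 m and z of square_tin in the frame of board between 0.01 and 0.022 m and angle between each of square_tin, round_tin's own z axis and vertical below 0.1 rad and x of round_tin in the frame of board between -0.06 and 0.06 m and y of round_tin in the frame of board between -0.105 and 0.105 m and z of round_tin in the frame of board between 0.01 and 0.022 m and distance of candle_block from where it was at the start of the episode below 0.03 m), for 0.2 s.
2. the candle block stands in the middle of the mat (15 mm) while both tins still stand on the board (horizontal distance between candle_block and mat below 0.015 m and z of candle_block in the frame of mat between -0.002 and 0.008 m and angle between each of candle_block, square_tin, round_tin's own z axis and vertical below 0.1 rad and x of square_tin in the frame of board between -0.06 and 0.06 m and y of square_tin in the frame of board between -0.105 and 0.105 m and z of square_tin in the frame of board between 0.01 and 0.022 m and x of round_tin in the frame of board between -0.06 and 0.06 m and y of round_tin in the frame of board between -0.105 and 0.105 m and z of round_tin in the frame of board between 0.01 and 0.022 m), for 0.2 s.
At the end, for the whole second after the job is handed in: The candle block stands upright on the mat, its centre within 15 mm of the mat's centre; each tin stands upright on the tray within 15 mm of where it stood at the start; all three at rest (horizontal distance between candle_block and mat below 0.015 m and z of candle_block in the frame of mat between -0.002 and 0.008 m and angle between each of candle_block, square_tin, round_tin's own z axis and vertical below 0.1 rad and distance of each of square_tin, round_tin from where it was at the start of the episode below 0.015 m and linear speed of each of square_tin, round_tin, candle_block below 0.02 m/s and angular speed of each of square_tin, round_tin, candle_block below 0.2 rad/s); the robot touches nothing.
It fails at once if the glass vase is moved more than 20 mm (distance of vase from where it was at the start of the episode above 0.02 m).
It fails at once if the pepper mill is moved more than 20 mm (distance of mill from where it was at the start of the episode above 0.02 m).
It fails at once if the cup is moved more than 20 mm (distance of cup from where it was at the start of the episode above 0.02 m).
It fails at once if a tin or the candle block tips over (more than 0.6 rad) (angle between any of square_tin, round_tin, candle_block's own z axis and vertical above 0.6 rad).
It also fails if it takes over 128 s, if anything falls off the work surface, if the arm or the gripper's body presses on something with over 40 N, if the wrist force passes 120 N, or if a joint passes its speed limit or range.

## Working session

There is one attempt and no reset: what is moved stays moved. The work goes in short steps, Python scripts to look and compute and a shell command to move; the robot and the scene stay as the last step left them, time stands still between calls to the robot, and variables do not carry over. Pictures are saved under pics/ and viewed, at most 14 in all, crops included, and the job is handed in when it is done.

```bash
ls; mkdir -p pics; python3 - <<'E'
from workcell import status, optics, env
import cv2,numpy as np
s=status.get_state();print({k:np.round(v,3).tolist() for k,v in s.items()},env.tip_reach)
ims=[]
for n in ["top","side"]:
    c=optics.read_camera(n);cv2.imwrite(f"pics/{n}0.png",c["frame"][:,:,::-1]);np.savez(f"{n}0.npz",**c)
    print(n,c["vfov"],c["cx"],c["cy"],c["origin"],c["attitude"])
E
```

```text
pics
{'clock': 0.0, 'joint_pos': [-1.326, 0.314, 0.045, 1.304, 0.0, 1.431], 'qvel': [0.0, 0.0, -0.0, -0.002, -0.0, 0.002], 'tau': [-0.0, -48.063, 29.853, 0.019, 0.0, 0.0], 'tcp_pos': [0.216, -0.533, 0.303], 'orientation': [-0.001, 0.982, 0.191, -0.0], 'wrist_force': [0.166, -0.2, -0.808], 'ft_torque': [0.025, 0.028, -0.012], 'grip_force': 0.0, 'finger_gap': 0.085} 0.0726
top 42.16601083103708 254.2249580585137 189.48750273624262 [ 0.3158748  -0.0197287   1.30140404] [ 0.06685322 -0.70167706  0.70567483 -0.07213168]
side 45.27249473968652 260.6587334562348 187.75663161141495 [0.3272897  0.9631083  0.74978976] [ 0.05750786 -0.09000112  0.88464186 -0.4538738 ]
```

View pics/top0.png

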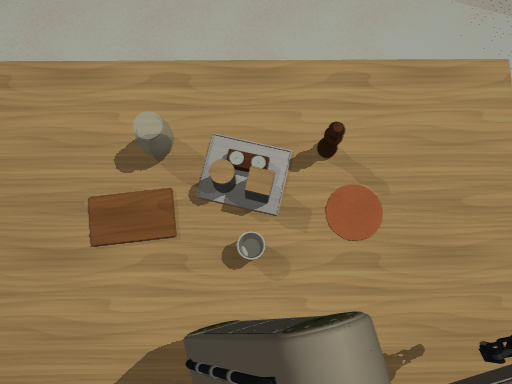

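View pics/side0.png

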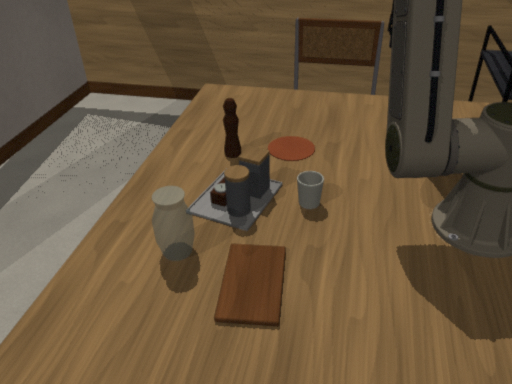

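The top view shows the tray at about (245,175), round tin lid (222,172), square lid (260,180), candle block (248,160), board (132,217), mat (355,212), cup (251,245), vase (150,130) and mill (333,135). The side view shows the same layout, with the block visible at (222,195).

```bash
cat > h.py <<'E'
import numpy as np,cv2
from scipy.spatial.transform import Rotation as R
def rot(q): return R.from_quat(np.r_[q[1:],q[0]])
def cloud(c):
    d=np.asarray(c["depth"]);H,W=d.shape;f=H/2/np.tan(np.radians(float(c["vfov"]))/2)
    v,u=np.mgrid[:H,:W];p=np.dstack([(u-c["cx"])/f*d,(v-c["cy"])/f*d,d])
    P=rot(c["attitude"]).apply(p.reshape(-1,3)).reshape(H,W,3)+c["origin"];P[d==0]=np.nan
    return P
def ray(c,u,v,z):
    "pixels (u,v) onto the plane at height z"
    f=c["depth"].shape[0]/2/np.tan(np.radians(float(c["vfov"]))/2)
    u,v=np.atleast_1d(u).astype(float),np.atleast_1d(v).astype(float)
    D=rot(c["attitude"]).apply(np.c_[(u-c["cx"])/f,(v-c["cy"])/f,np.ones(len(u))])
    return c["origin"]+D*((z-c["origin"][2])/D[:,2])[:,None]
def rect(P):
    (c,s,a)=cv2.minAreaRect((P[:,:2]*1000).astype(np.float32));return np.round(c,1),np.round(s,1),round(a,1)
def big(m):
    n,l,st,_=cv2.connectedComponentsWithStats(m.astype(np.uint8));return l==1+np.argmax(st[1:,4])
E
python3 - <<'E'
from h import *
c=dict(np.load("top0.npz"));s=dict(np.load("side0.npz"))
T=cloud(c);S=cloud(s)
hsvT=cv2.cvtColor(c["frame"],cv2.COLOR_RGB2HSV);hsvS=cv2.cvtColor(s["frame"],cv2.COLOR_RGB2HSV)
v,u=np.mgrid[:384,:512]
box=lambda a,b,x,y:(u>a)&(u<b)&(v>x)&(v<y)
print("table z top/side",np.nanmedian(T[100:130,380:450,2]),np.nanmedian(S[330:370,320:400,2]))
def rep(n,P,m):
    m=big(m&np.isfinite(P[...,2]));Q=P[m];print(n,len(Q),"z",np.round(np.percentile(Q[:,2],[5,50,95]),4),"rect",rect(Q));return m
z=T[...,2]
mr=rep("roundlid",T,box(205,242,150,200)&(z>.11)&(z<.14))
ms=rep("sqlid",T,box(242,280,155,205)&(z>.11)&(z<.14))
rep("lights+block",T,box(220,275,140,172)&(z>.03)&(z<.065))
rep("tray",T,box(190,300,125,225)&(hsvT[...,1]<60)&(z<.02))
rep("board",T,box(75,190,180,255)&(z>.009)&(z<.03))
red=(hsvT[...,0]<8)&(hsvT[...,1]>120)&(hsvT[...,2]>120)
rep("mat",T,box(315,395,175,250)&red)
rep("cup",T,box(230,270,225,265)&(z>.06))
rep("mill",T,box(310,350,115,165)&(z>.15)); rep("mill low",T,box(310,350,115,165)&(z>.02))
rep("vase",T,box(125,180,105,165)&(z>.02)); rep("vase hi",T,box(125,180,105,165)&(z>.14))
z=S[...,2]
X,Y=S[...,0],S[...,1]
near=lambda x,y,r:np.hypot(X-x,Y-y)<r
for n,m in [("roundlid",mr),("sqlid",ms)]:
    cc=np.nanmean(T[m],0);rep(n+" side",S,near(cc[0],cc[1],.05)&(z>.113)&(z<.14))
rep("board side",S,box(205,300,235,330)&(z>.009)&(z<.03))
redS=(hsvS[...,0]<8)&(hsvS[...,1]>120)&(hsvS[...,2]>90)
rep("mat side",S,box(260,325,130,165)&redS)
rep("block side",S,box(205,235,175,212)&(z>.03)&(z<.06))
rep("tray side",S,box(185,290,165,230)&(z>-.002)&(z<.02)&(hsvS[...,1]<60))
rep("vase side",S,box(145,200,180,262)&(z>.02));rep("cup side",S,box(290,330,165,212)&(z>.06));rep("mill side",S,box(220,245,95,162)&(z>.02))
E
```

```text
table z top/side 0.0010828314042039544 0.0005498289155579927
roundlid 511 z [0.1193 0.1247 0.1282] rect (array([596.7,  48.6]), array([62. , 58.5]), 0.8)
sqlid 661 z [0.1205 0.1244 0.1285] rect (array([573.6, -42.5]), array([61.5, 63.1]), 75.5)
lights+block 605 z [0.038  0.0445 0.0501] rect (array([644.8, -12.5]), array([110. ,  46.1]), 78.1)
tray 3303 z [0.0003 0.005  0.0104] rect (array([619.8,  -3.5]), array([222.6, 182. ]), 76.8)
board 4128 z [0.011  0.0152 0.0196] rect (array([503.7, 289.6]), array([130.8, 220.9]), 6.5)Traceback (most recent call last):
  File "<stdin>", line 17, in <module>
  File "<stdin>", line 9, in rep
  File "h.py", line 18, in big
    n,l,st,_=cv2.connectedComponentsWithStats(m.astype(np.uint8));return l==1+np.argmax(st[1:,4])
                                                                              ~~~~~~~~~^^^^^^^^^^
    return _wrapfunc(a, 'argmax', axis=axis, out=out, **kwds)
    return bound(*args, **kwds)
ValueError: attempt to get argmax of an empty sequence
```

```bash
python3 - <<'E'
import cv2
a=cv2.imread("pics/top0.png")[95:275,70:400];cv2.imwrite("pics/crop0.png",cv2.resize(a,None,fx=2.4,fy=2.4,interpolation=cv2.INTER_CUBIC))
E
```

```text
(no output)
```

View pics/crop0.png

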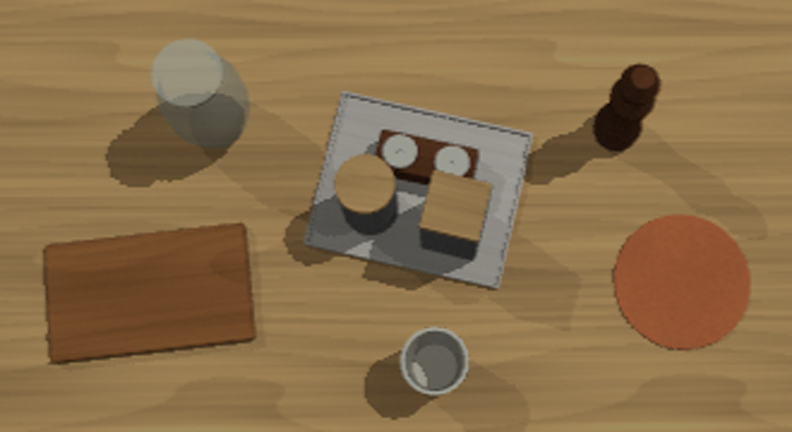

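The crop shows the round lid at (365,183), the square lid at (455,208), the block between and behind them with lights at (400,150) and (452,160), the mat at (682,282), and the cup in front at (434,361). I'll fix the mat mask and finish the measurement.

```bash
python3 - <<'E'
from h import *
c=dict(np.load("top0.npz"));s=dict(np.load("side0.npz"))
T=cloud(c);S=cloud(s)
hT=cv2.cvtColor(c["frame"],cv2.COLOR_RGB2HSV).astype(int);hS=cv2.cvtColor(s["frame"],cv2.COLOR_RGB2HSV).astype(int)
v,u=np.mgrid[:384,:512]
box=lambda a,b,x,y:(u>a)&(u<b)&(v>x)&(v<y)
print(hT[212,355],hS[148,292])
def rep(n,P,m):
    m=m&np.isfinite(P[...,2])
    if not m.any(): return print(n,"none")
    m=big(m);Q=P[m];print(n,len(Q),"z",np.round(np.percentile(Q[:,2],[5,50,95]),4),"rect",*rect(Q));return m
z=T[...,2]
a=hT[212,355];b=hS[148,292]
rep("mat",T,box(315,395,175,250)&(abs(hT-a)[...,0]<4)&(abs(hT-a)[...,1]<45))
rep("cup",T,box(230,270,225,265)&(z>.06))
rep("mill",T,box(310,350,115,165)&(z>.15)); rep("mill low",T,box(310,350,115,165)&(z>.02))
rep("vase",T,box(125,180,105,165)&(z>.02)); rep("vase hi",T,box(125,180,105,165)&(z>.14))
z=S[...,2];X,Y=S[...,0],S[...,1]
near=lambda x,y,r:np.hypot(X-x,Y-y)<r
rep("roundlid side",S,near(.597,.048,.04)&(z>.118)&(z<.14))
rep("sqlid side",S,near(.573,-.043,.05)&(z>.118)&(z<.14))
rep("board side",S,box(205,300,235,330)&(z>.009)&(z<.03))
rep("mat side",S,box(260,325,130,165)&(abs(hS-b)[...,0]<4)&(abs(hS-b)[...,1]<50))
rep("block side",S,box(205,235,175,212)&(z>.03)&(z<.06))
rep("tray side",S,box(185,290,165,230)&(z>-.002)&(z<.02)&(hS[...,1]<60))
rep("vase side",S,box(145,200,180,262)&(z>.02));rep("cup side",S,box(290,330,165,212)&(z>.06));rep("mill side",S,box(220,245,95,162)&(z>.02))
from workcell import status
st=status.get_state();Rm=rot(st["orientation"]).as_matrix();print(np.round(Rm,3),"x-axis yaw",np.degrees(np.arctan2(Rm[1,0],Rm[0,0])))
E
```

```text
[ 10 169 145] [  9 169 125]
mat 2503 z [-0.0004  0.004   0.0085] rect [ 513.6 -292.3] [148.6 148.7] 80.2
cup 203 z [0.0632 0.0791 0.0834] rect [421.3 -19.9] [67.4 67.9] 43.9
mill 234 z [0.1635 0.1794 0.1879] rect [ 686.6 -225.7] [38.9 38.3] 21.8
mill low 604 z [0.0282 0.1301 0.1861] rect [ 684.8 -222.8] [49.9 45. ] 29.5
vase 1364 z [0.0622 0.1427 0.1678] rect [696.6 221.9] [80.7 88.1] 26.7
vase hi 704 z [0.1474 0.165  0.1686] rect [701.1 224.6] [70.  69.4] 40.9
roundlid side 313 z [0.1197 0.1242 0.1262] rect [598.7  55.4] [59.2 62.6] 13.9
sqlid side 349 z [0.1196 0.1239 0.126 ] rect [576.2 -38. ] [68.2 62.6] 77.1
board side 4691 z [0.0128 0.0153 0.0176] rect [506.6 293.5] [130.5 222.5] 6.4
mat side 919 z [0.0006 0.0034 0.0059] rect [ 500.  -220.9] [146.1 295.2] 12.5
block side 296 z [0.032  0.043  0.0531] rect [652.1  37. ] [ 49. 134.] 28.1
tray side 1793 z [0.002  0.0048 0.0129] rect [6.214e+02 4.000e-01] [221.6 183.1] 76.9
vase side 2386 z [0.0352 0.1134 0.1661] rect [699.7 234.4] [84.7 82.3] 79.3
cup side 369 z [0.0612 0.0724 0.0808] rect [423.1 -16.3] [67.3 68.8] 6.7
mill side 737 z [0.0269 0.106  0.1802] rect [ 684.7 -211.3] [51.  35.5] 24.8
[[ 0.927  0.375 -0.   ]
 [ 0.375 -0.927  0.002]
 [ 0.    -0.002 -1.   ]] x-axis yaw 22.04836044784659
```

```bash
cat >> h.py <<'E'
def togo(x,y,z,yaw=None):
    "tool-frame shift (units) and turn to TCP target; yaw = world yaw of tool x, deg"
    from workcell import status
    s=status.get_state();M=rot(s["orientation"]).as_matrix();t=np.degrees(np.arctan2(M[1,0],M[0,0]))
    d=M.T@(np.r_[x,y,z]-s["tcp_pos"])/.04
    print("t",round(s["clock"],2),"tcp",np.round(s["tcp_pos"],4),"yaw",round(t,2),"gap",round(s["finger_gap"],4),"F",np.round(s["wrist_force"],1),"grip",round(s["grip_force"],1))
    print("units xyz",np.round(d,3),"roll",None if yaw is None else round(-(yaw-t)/10,3))
E
python3 -m handwheel '{"deltas":[[1,0,0,0,-0.905],[1,0,0,0,-0.905],[1,0,0,0,-0.905],[1,0,0,0,-0.905],[1,0,0,0,-0.905],[1,0,0,0,-0.905],[1,0,0,0,0]]}' 60
python3 -m handwheel '{"deltas":[[1,0.88,0.36,0,0],[1,0.88,0.36,0,0],[1,0.88,0.36,0,0],[1,0.88,0.36,0,0],[1,0.88,0.36,0,0],[1,0.88,0.36,0,0],[1,0.88,0.36,0,0],[1,0.88,0.36,0,0],[1,0.88,0.36,0,0],[1,0.88,0.36,0,0],[1,0.88,0.36,0,0],[1,0.88,0.36,0,0],[1,0.88,0.36,0,0],[1,0.88,0.36,0,0],[1,0.88,0.36,0,0],[1,0.88,0.36,0,0],[1,0,0,0,0],[1,0,0,0,0]]}'
python3 - <<'E'
from h import *
from workcell import optics
togo(.5748,-.0404,.303,76.3)
c=optics.read_camera("wrist");cv2.imwrite("pics/w1.png",c["frame"][:,:,::-1]);np.savez("w1.npz",**c);print(c["origin"],c["vfov"])
E
```

```text
clock: 0.98
tcp_pos: [0.2158, -0.5328, 0.3035]
orientation: [-0.0, 0.787, 0.617, 0.0]
wrist_force: [0.4, 0.7, 0.2]
finger_gap: 0.0855
grip_force: 0.0
clock: 3.22
tcp_pos: [0.5723, -0.0402, 0.3036]
orientation: [-0.0, 0.787, 0.618, -0.0]
wrist_force: [0.1, 0.0, 0.7]
finger_gap: 0.0856
grip_force: 0.0
t 3.23 tcp [ 0.5723 -0.0402  0.3036] yaw 76.28 gap 0.0856 F [0.1 0.  0.7] grip 0.0
units xyz [0.01  0.063 0.014] roll -0.002
[0.58903208 0.02385181 0.37325681] 68.35064288627287
```

View pics/w1.png

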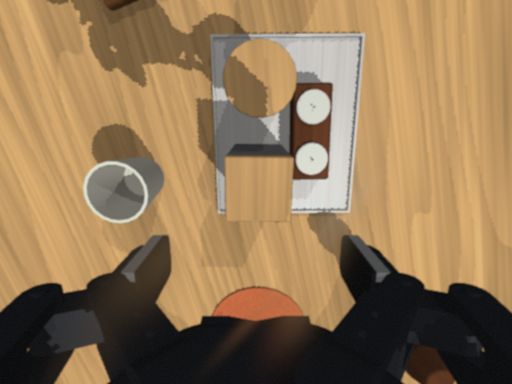

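The wrist view shows the square lid at (259,187), the round lid at (260,78), the block at (312,130) and the cup at (120,190), all clear of the fingers. I'll measure from this second view.

```bash
python3 - <<'E'
from h import *
c=dict(np.load("w1.npz"));P=cloud(c);z=P[...,2];v,u=np.mgrid[:384,:512]
hs=cv2.cvtColor(c["frame"],cv2.COLOR_RGB2HSV).astype(int)
box=lambda a,b,x,y:(u>a)&(u<b)&(v>x)&(v<y)
def rep(n,m):
    m=big(m);Q=P[m];print(n,"z",np.round(np.median(Q[:,2]),4),*rect(Q))
    cs=cv2.findContours(m.astype(np.uint8),cv2.RETR_EXTERNAL,cv2.CHAIN_APPROX_NONE)[0];k=max(cs,key=cv2.contourArea)[:,0]
    print("   rays:",*rect(ray(c,k[:,0],k[:,1],np.median(Q[:,2]))))
rep("sq",box(215,305,145,230)&(z>.118)&(z<.135))
rep("round",box(215,302,30,125)&(z>.118)&(z<.135))
rep("block",box(285,340,75,190)&(z>.03)&(z<.07))
rep("tray",box(200,375,25,220)&(z<.03)&(hs[...,1]<60))
rep("cup",box(75,165,150,230)&(z>.06))
E
```

```text
sq z 0.1237 [576.4 -40.5] [61.9 62.1] 75.8
   rays: [576.5 -40. ] [61.2 61.7] 76.2
round z 0.1238 [599.7  51.2] [60.4 61.5] 76.3
   rays: [599.5  51. ] [60.1 61. ] 76.2
block z 0.0429 [647.6 -10.7] [109.7  44.4] 77.3
   rays: [646.4 -10.1] [108.4  44.6] 77.4
tray z 0.004 [620.7  -2.8] [227.1 183.4] 76.2
   rays: [621.5  -2.8] [224.2 182.9] 76.7
cup z 0.0758 [424.1 -18.3] [68.9 68.4] 46.6
   rays: [424.4 -17.3] [75.7 70.1] 34.5
```

```bash
python3 -m handwheel '{"deltas":[[1,0.02,0.09,0,0],[1,0,0,0.8,0],[1,0,0,0.8,0],[1,0,0,0.8,0],[1,0,0,0.5,0],[1,0,0,0.5,0],[1,0,0,0.3,0],[1,0,0,0.3,0],[1,0,0,0,0],[1,0,0,0,0]]}' 60
python3 -c "
from h import *;togo(.576,-.0403,.144,76.2)"
```

```text
clock: 4.53
tcp_pos: [0.5767, -0.0403, 0.1445]
orientation: [0.0, 0.786, 0.618, 0.0]
wrist_force: [-0.5, -0.0, 0.8]
finger_gap: 0.0854
grip_force: 0.0
t 4.53 tcp [ 0.5767 -0.0403  0.1445] yaw 76.34 gap 0.0854 F [-0.5 -0.   0.8] grip 0.0
units xyz [-0.004 -0.018  0.012] roll 0.014
```

```bash
python3 -m handwheel '{"deltas":[[-1,0,0,0,0],[-1,0,0,0,0],[-1,0,0,0,0],[-1,0,0,0,0],[-1,0,0,0,0],[-1,0,0,0,0],[-1,0,0,0,0],[-1,0,0,0,0]]}' 60
python3 -m handwheel '{"deltas":[[-1,0,0,-0.25,0],[-1,0,0,-0.5,0],[-1,0,0,-0.8,0],[-1,0,0,-0.8,0],[-1,0,0,-0.8,0],[-1,0,0,-0.8,0],[-1,0,0,-0.3,0],[-1,0,0,0,0],[-1,0,0,0,0]]}'
python3 -c "
from h import *
a=np.radians(6.4);ax=np.array([-np.sin(a),np.cos(a)])
print(np.r_[.505,.2915]+.052*ax,np.r_[.505,.2915]-.052*ax)
p=np.r_[.505,.2915]+.052*ax
togo(p[0],p[1],.30,76.2)"
```

```text
clock: 5.52
tcp_pos: [0.5766, -0.0402, 0.1447]
orientation: [0.0, 0.786, 0.618, 0.0]
wrist_force: [-2.4, -0.2, 6.4]
finger_gap: 0.0611
grip_force: 64.5
clock: 6.65
tcp_pos: [0.5758, -0.0401, 0.3122]
orientation: [-0.001, 0.786, 0.618, -0.001]
wrist_force: [0.6, -0.7, -2.6]
finger_gap: 0.061
grip_force: 64.9
[0.49920362 0.34317593] [0.51079638 0.23982407]
t 6.65 tcp [ 0.5758 -0.0401  0.3122] yaw 76.35 gap 0.061 F [ 0.6 -0.7 -2.6] grip 64.9
units xyz [ 8.858 -4.121  0.314] roll 0.015
```

```bash
python3 -m handwheel '{"deltas":[[-1,0.35,-0.16,0,0],[-1,0.7,-0.32,0,0],[-1,0.75,-0.35,0,0],[-1,0.75,-0.35,0,0],[-1,0.75,-0.35,0,0],[-1,0.75,-0.35,0,0],[-1,0.75,-0.35,0,0],[-1,0.75,-0.35,0,0],[-1,0.75,-0.35,0,0],[-1,0.75,-0.35,0,0],[-1,0.75,-0.35,0,0],[-1,0.7,-0.32,0,0],[-1,0.36,-0.17,0,0],[-1,0,0,0,0],[-1,0,0,0,0]]}'
python3 -c "
from h import *
togo(.4992,.3432,.156,76.3)"
```

```text
clock: 8.52
tcp_pos: [0.4998, 0.3425, 0.3136]
orientation: [0.0, 0.786, 0.618, -0.0]
wrist_force: [0.6, -0.2, -4.2]
finger_gap: 0.0614
grip_force: 64.8
t 8.53 tcp [0.4998 0.3425 0.3136] yaw 76.32 gap 0.0614 F [ 0.6 -0.2 -4.2] grip 64.8
units xyz [ 0.018 -0.019  3.941] roll 0.002
```

```bash
python3 -m handwheel '{"deltas":[[-1,0,0,0.5,0],[-1,0,0,0.8,0],[-1,0,0,0.8,0],[-1,0,0,0.8,0],[-1,0,0,0.5,0],[-1,0,0,0.25,0],[-1,0,0,0.15,0],[-1,0,0,0.1,0],[-1,0,0,0,0],[-1,0,0,0,0]]}'
python3 -c "
from h import *
togo(.4992,.3432,.156,76.3)"
```

```text
clock: 9.78
tcp_pos: [0.5002, 0.3433, 0.1585]
orientation: [0.0, 0.786, 0.618, 0.001]
wrist_force: [0.6, 1.3, -2.7]
finger_gap: 0.0612
grip_force: 64.9
t 9.78 tcp [0.5002 0.3433 0.1585] yaw 76.36 gap 0.0612 F [ 0.6  1.3 -2.7] grip 64.9
units xyz [-0.009 -0.023  0.062] roll 0.006
```

```bash
python3 -m handwheel '{"deltas":[[-1,0,0,0.05,0],[-1,0,0,0,0],[-1,0,0,0,0]]}'; python3 -m handwheel '{"deltas":[[-1,0,0,0.04,0],[-1,0,0,0,0],[-1,0,0,0,0]]}'
```

```text
clock: 10.15
tcp_pos: [0.4998, 0.3431, 0.1559]
orientation: [0.0, 0.786, 0.618, -0.0]
wrist_force: [-0.3, -0.5, -2.6]
finger_gap: 0.0616
grip_force: 65.0
clock: 10.52
tcp_pos: [0.4998, 0.3432, 0.1558]
orientation: [0.0, 0.786, 0.618, 0.0]
wrist_force: [-4.0, -1.2, 5.8]
finger_gap: 0.0614
grip_force: 65.7
```

```bash
python3 -m handwheel '{"deltas":[[0.5,0,0,0,0],[1,0,0,0,0],[1,0,0,0,0],[1,0,0,0,0],[1,0,0,0,0],[1,0,0,-0.5,0],[1,0,0,-0.9,0],[1,0,0,-0.9,0],[1,0,0,-0.9,0],[1,0,0,-0.6,0],[1,0,0,0,0],[1,0,0,0,0]]}'
python3 -c "
from h import *
togo(.599,.051,.30,76.3)"
```

```text
clock: 12.02
tcp_pos: [0.4996, 0.343, 0.3051]
orientation: [-0.0, 0.786, 0.618, -0.001]
wrist_force: [-0.7, -0.5, -0.4]
finger_gap: 0.0856
grip_force: 0.0
t 12.03 tcp [0.4996 0.343  0.3051] yaw 76.35 gap 0.0856 F [-0.7 -0.5 -0.4] grip 0.0
units xyz [-6.506  4.139  0.13 ] roll 0.005
```

```bash
python3 -m handwheel '{"deltas":[[1,-0.7,0.45,0,0],[1,-0.76,0.48,0,0],[1,-0.76,0.48,0,0],[1,-0.76,0.48,0,0],[1,-0.76,0.48,0,0],[1,-0.76,0.48,0,0],[1,-0.76,0.48,0,0],[1,-0.76,0.48,0,0],[1,-0.48,0.31,0,0],[1,0,0,0,0],[1,0,0,0,0]]}'
python3 - <<'E'
from h import *
from workcell import optics
togo(.599,.051,.144,76.3)
c=optics.read_camera("wrist");cv2.imwrite("pics/w2.png",c["frame"][:,:,::-1])
P=cloud(c);z=P[...,2];d=np.hypot(P[...,0]-.599,P[...,1]-.051)
m=big((d<.05)&(z>.118)&(z<.135));print(rect(P[m]),np.median(P[m][:,2]))
t=optics.read_camera("top");P=cloud(t);z=P[...,2];d=np.hypot(P[...,0]-.4996,P[...,1]-.343)
m=big((d<.06)&(z>.12)&(z<.15));print("sq on board",rect(P[m]),np.median(P[m][:,2]))
E
```

```text
clock: 13.4
tcp_pos: [0.5982, 0.0522, 0.3057]
orientation: [-0.001, 0.786, 0.618, -0.0]
wrist_force: [0.0, 0.6, -0.3]
finger_gap: 0.0854
grip_force: 0.0
t 13.4 tcp [0.5982 0.0522 0.3057] yaw 76.37 gap 0.0854 F [ 0.   0.6 -0.3] grip 0.0
units xyz [-0.026  0.031  4.043] roll 0.007
(array([599.6,  51.7]), array([60.8, 60.6]), 49.0) 0.12376690909261817
sq on board (array([497. , 339.9]), array([63.2, 62. ]), 75.7) 0.13522419709920896
```

```bash
python3 -m handwheel '{"deltas":[[1,-0.01,0.03,0,0],[1,0,0,0.8,0],[1,0,0,0.8,0],[1,0,0,0.8,0],[1,0,0,0.6,0],[1,0,0,0.5,0],[1,0,0,0.3,0],[1,0,0,0.24,0],[1,0,0,0,0],[1,0,0,0,0]]}'
python3 -m handwheel '{"deltas":[[-1,0,0,0,0],[-1,0,0,0,0],[-1,0,0,0,0],[-1,0,0,0,0],[-1,0,0,0,0],[-1,0,0,0,0],[-1,0,0,0,0],[-1,0,0,0,0]]}'
python3 -m handwheel '{"deltas":[[-1,0,0,-0.25,0],[-1,0,0,-0.5,0],[-1,0,0,-0.8,0],[-1,0,0,-0.8,0],[-1,0,0,-0.8,0],[-1,0,0,-0.8,0],[-1,0,0,-0.3,0],[-1,0,0,0,0],[-1,0,0,0,0]]}'
python3 -c "
from h import *
togo(.5108,.2398,.156,76.3)"
```

```text
clock: 14.75
tcp_pos: [0.6002, 0.0509, 0.1454]
orientation: [0.0, 0.786, 0.618, 0.0]
wrist_force: [-0.4, -0.4, -0.3]
finger_gap: 0.0855
grip_force: 0.0
clock: 15.75
tcp_pos: [0.5998, 0.051, 0.1456]
orientation: [0.0, 0.786, 0.618, 0.0]
wrist_force: [-1.7, -0.2, 6.2]
finger_gap: 0.0607
grip_force: 64.2
clock: 16.88
tcp_pos: [0.5991, 0.0509, 0.3129]
orientation: [-0.001, 0.786, 0.618, -0.001]
wrist_force: [0.1, -0.7, -3.2]
finger_gap: 0.0608
grip_force: 65.8
t 16.88 tcp [0.5991 0.0509 0.3129] yaw 76.35 gap 0.0608 F [ 0.1 -0.7 -3.2] grip 65.8
units xyz [ 4.07 -3.25  3.93] roll 0.005
```

```bash
python3 -m handwheel '{"deltas":[[-1,0.3,-0.24,0,0],[-1,0.6,-0.48,0,0],[-1,0.7,-0.56,0,0],[-1,0.7,-0.56,0,0],[-1,0.7,-0.56,0,0],[-1,0.6,-0.48,0,0],[-1,0.3,-0.24,0,0],[-1,0.17,-0.13,0,0],[-1,0,0,0,0],[-1,0,0,0.5,0],[-1,0,0,0.8,0],[-1,0,0,0.8,0],[-1,0,0,0.8,0],[-1,0,0,0.5,0],[-1,0,0,0.25,0],[-1,0,0,0.15,0],[-1,0,0,0,0],[-1,0,0,0,0]]}'
python3 -c "
from h import *
togo(.5108,.2398,.1566,76.3)"
```

```text
clock: 19.12
tcp_pos: [0.5124, 0.2399, 0.1635]
orientation: [0.0, 0.786, 0.618, 0.001]
wrist_force: [0.1, 0.1, -2.8]
finger_gap: 0.061
grip_force: 65.9
t 19.12 tcp [0.5124 0.2399 0.1635] yaw 76.34 gap 0.061 F [ 0.1  0.1 -2.8] grip 65.9
units xyz [-0.012 -0.038  0.174] roll 0.004
```

```bash
python3 -m handwheel '{"deltas":[[-1,0,0,0.1,0],[-1,0,0,0.06,0],[-1,0,0,0,0],[-1,0,0,0,0]]}'; python3 -m handwheel '{"deltas":[[-1,0,0,0.03,0],[-1,0,0,0,0],[-1,0,0,0,0]]}'
```

```text
clock: 19.62
tcp_pos: [0.5119, 0.2399, 0.1566]
orientation: [0.0, 0.786, 0.618, 0.0]
wrist_force: [-1.5, -0.2, 1.7]
finger_gap: 0.061
grip_force: 66.1
clock: 20.0
tcp_pos: [0.5119, 0.24, 0.1566]
orientation: [0.0, 0.786, 0.618, 0.001]
wrist_force: [-3.3, 1.1, 9.9]
finger_gap: 0.061
grip_force: 66.9
```

```bash
python3 -m handwheel '{"deltas":[[0.5,0,0,0,0],[1,0,0,0,0],[1,0,0,0,0],[1,0,0,0,0],[1,0,0,0,0],[1,0,0,-0.5,0],[1,0,0,-0.9,0],[1,0,0,-0.9,0],[1,0,0,-0.9,0],[1,0,0,-0.6,0],[1,0,0,0,0],[1,0,0,0,0]]}'
python3 -c "
from h import *
togo(.6468,-.0103,.24,77.2)"
```

```text
clock: 21.5
tcp_pos: [0.5115, 0.2397, 0.306]
orientation: [-0.0, 0.786, 0.618, -0.001]
wrist_force: [-0.2, -0.9, -0.3]
finger_gap: 0.0851
grip_force: 0.0
t 21.5 tcp [0.5115 0.2397 0.306 ] yaw 76.34 gap 0.0851 F [-0.2 -0.9 -0.3] grip 0.0
units xyz [-5.273  4.764  1.648] roll -0.086
```

```bash
python3 -m handwheel '{"deltas":[[1,-0.53,0.48,0,-0.09],[1,-0.53,0.48,0,0],[1,-0.53,0.48,0,0],[1,-0.53,0.48,0,0],[1,-0.53,0.48,0,0],[1,-0.53,0.48,0,0],[1,-0.53,0.48,0,0],[1,-0.53,0.48,0,0],[1,-0.53,0.48,0,0],[1,-0.53,0.48,0,0],[1,0,0,0,0],[1,0,0,0,0]]}'
python3 - <<'E'
from h import *
from workcell import optics
togo(.6468,-.0103,.24,77.2)
c=optics.read_camera("wrist");cv2.imwrite("pics/w3.png",c["frame"][:,:,::-1])
P=cloud(c);z=P[...,2];d=np.hypot(P[...,0]-.647,P[...,1]+.010)
m=big((d<.08)&(z>.03)&(z<.06));print("block",rect(P[m]),np.median(P[m][:,2]),np.percentile(P[m][:,2],[5,25,75,95]))
t=optics.read_camera("top");cv2.imwrite("pics/t3.png",t["frame"][:,:,::-1])
P=cloud(t);z=P[...,2];d=np.hypot(P[...,0]-.51,P[...,1]-.238)
m=big((d<.05)&(z>.12)&(z<.15));print("round on board",rect(P[m]),np.median(P[m][:,2]))
E
```

```text
clock: 23.0
tcp_pos: [0.6512, -0.0093, 0.3056]
orientation: [-0.001, 0.781, 0.624, -0.001]
wrist_force: [-0.3, -0.8, 0.6]
finger_gap: 0.0855
grip_force: 0.0
t 23.0 tcp [ 0.6512 -0.0093  0.3056] yaw 77.24 gap 0.0855 F [-0.3 -0.8  0.6] grip 0.0
units xyz [-0.05  -0.098  1.641] roll 0.004
block (array([647.9, -10.2]), array([108.4,  44.1]), 77.3) 0.04286312752171928 [0.04028038 0.04158676 0.04618649 0.04716181]
round on board (array([509. , 237.9]), array([60.4, 60.5]), 88.2) 0.1351654917458629
```

View pics/w3.png

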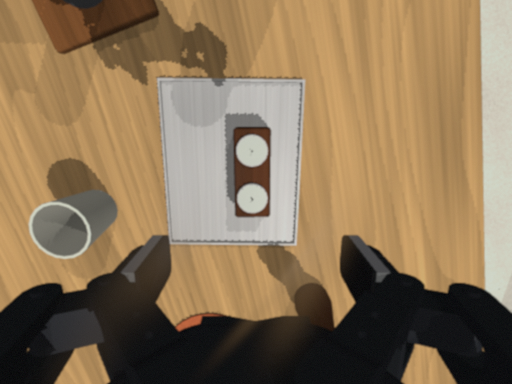

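The tray is clear except for the block at (252,172), which is upright and undisturbed. Next I'll go down onto it with the jaw partly closed to stay inside the rim.

```bash
python3 -m handwheel '{"deltas":[[0.5,-0.05,-0.09,0,0],[0.5,0,0,0.8,0],[0.5,0,0,0.8,0],[0.5,0,0,0.8,0],[0.5,0,0,0.8,0],[0.5,0,0,0.6,0],[0.5,0,0,0.5,0],[0.5,0,0,0.3,0],[0.5,0,0,0.2,0],[0.5,0,0,0,0],[0.5,0,0,0,0]]}'
python3 -c "
from h import *
togo(.6475,-.0102,.088,77.2)"
```

```text
clock: 24.48
tcp_pos: [0.6484, -0.0108, 0.1159]
orientation: [0.001, 0.781, 0.624, 0.0]
wrist_force: [0.2, 0.2, 0.4]
finger_gap: 0.064
grip_force: 0.0
t 24.48 tcp [ 0.6484 -0.0108  0.1159] yaw 77.25 gap 0.064 F [0.2 0.2 0.4] grip 0.0
units xyz [ 0.01  -0.027  0.699] roll 0.005
```

```bash
python3 -m handwheel '{"deltas":[[0.5,0,-0.02,0.3,0],[0.5,0,0,0.25,0],[0.5,0,0,0.12,0],[0.5,0,0,0,0],[0.5,0,0,0,0]]}'
python3 -m handwheel '{"deltas":[[-1,0,0,0,0],[-1,0,0,0,0],[-1,0,0,0,0],[-1,0,0,0,0],[-1,0,0,0,0],[-1,0,0,0,0],[-1,0,0,0,0]]}' 50
```

```text
clock: 25.1
tcp_pos: [0.6473, -0.0106, 0.0884]
orientation: [0.0, 0.781, 0.624, 0.0]
wrist_force: [-0.1, -0.5, 0.2]
finger_gap: 0.064
grip_force: 0.0
clock: 25.98
tcp_pos: [0.6475, -0.0106, 0.0889]
orientation: [0.0, 0.781, 0.624, 0.0]
wrist_force: [-0.3, -0.4, 5.4]
finger_gap: 0.0434
grip_force: 53.6
```

```bash
python3 -m handwheel '{"deltas":[[-1,0,0,-0.25,0],[-1,0,0,-0.5,0],[-1,0,0,-0.8,0],[-1,0,0,-0.8,0],[-1,0,0,-0.8,0],[-1,0,0,-0.6,0],[-1,0,0,-0.3,0],[-1,0,0,0,0],[-1,0,0,0,0]]}'
python3 -c "
from h import *
togo(.5155,-.290,.25,77.2)"
```

```text
clock: 27.1
tcp_pos: [0.6465, -0.0105, 0.2488]
orientation: [-0.001, 0.781, 0.624, -0.001]
wrist_force: [-0.4, 0.6, -2.6]
finger_gap: 0.0429
grip_force: 52.9
t 27.1 tcp [ 0.6465 -0.0105  0.2488] yaw 77.24 gap 0.0429 F [-0.4  0.6 -2.6] grip 52.9
units xyz [-7.538 -1.653 -0.024] roll 0.004
```

```bash
python3 -m handwheel '{"deltas":[[-1,-0.35,-0.08,0,0],[-1,-0.7,-0.15,0,0],[-1,-0.8,-0.18,0,0],[-1,-0.8,-0.18,0,0],[-1,-0.8,-0.18,0,0],[-1,-0.8,-0.18,0,0],[-1,-0.8,-0.18,0,0],[-1,-0.8,-0.18,0,0],[-1,-0.7,-0.15,0,0],[-1,-0.6,-0.12,0,0],[-1,-0.35,-0.07,0,0],[-1,0,0,0,0],[-1,0,0,0,0]]}'
python3 - <<'E'
from h import *
from workcell import optics
togo(.5155,-.290,.088,77.2)
for n in ["wrist","side"]:
    c=optics.read_camera(n);cv2.imwrite(f"pics/{n}4.png",c["frame"][:,:,::-1])
    P=cloud(c);hs=cv2.cvtColor(c["frame"],cv2.COLOR_RGB2HSV).astype(int)
    d=np.hypot(P[...,0]-.5155,P[...,1]+.29)
    m=(d<.1)&(abs(hs[...,0]-9)<4)&(hs[...,1]>145)&(P[...,2]<.02)
    if m.any():
        m=big(m);Q=P[m];print(n,rect(Q),np.median(Q[:,2]),len(Q))
        cs=cv2.findContours(m.astype(np.uint8),cv2.RETR_EXTERNAL,cv2.CHAIN_APPROX_NONE)[0];k=max(cs,key=cv2.contourArea)[:,0]
        E=ray(c,k[:,0],k[:,1],.003);h=cv2.convexHull((E[:,:2]*1000).astype(np.float32));print(cv2.minEnclosingCircle(h))
E
```

```text
clock: 28.72
tcp_pos: [0.5166, -0.288, 0.2501]
orientation: [-0.0, 0.781, 0.624, 0.0]
wrist_force: [-0.2, 0.2, -1.8]
finger_gap: 0.0432
grip_force: 52.9
t 28.73 tcp [ 0.5166 -0.288   0.2501] yaw 77.27 gap 0.0432 F [-0.2  0.2 -1.8] grip 52.9
units xyz [-0.056 -0.014  4.053] roll 0.007
wrist (array([ 518.1, -275.2]), array([119., 150.]), 79.0) 0.0028053679497977435 3691
((515.5442504882812, -290.1206359863281), 74.6268081665039)
side (array([ 514.5, -287.5]), array([146.4, 151.4]), 11.4) 0.0032492724414989738 924
((513.7122192382812, -287.7629089355469), 76.7477035522461)
```

View pics/wrist4.png

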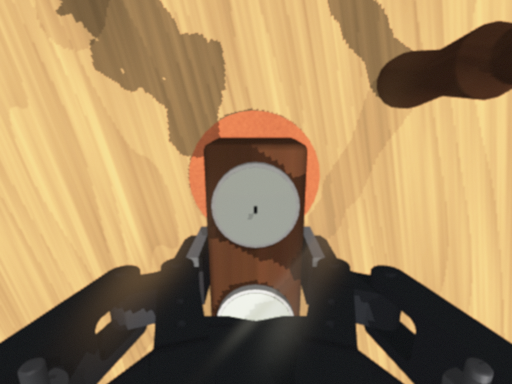

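The block is held straight over the mat, whose far arc shows at (255,115). The mill at (450,65) is well clear, and the mat centre is confirmed at about (515.5, -290).

```bash
python3 -m handwheel '{"deltas":[[-1,-0.05,-0.01,0.4,0],[-1,0,0,0.8,0],[-1,0,0,0.8,0],[-1,0,0,0.8,0],[-1,0,0,0.6,0],[-1,0,0,0.3,0],[-1,0,0,0.2,0],[-1,0,0,0,0],[-1,0,0,0,0]]}'; python3 -m handwheel '{"deltas":[[-1,0,0,0.08,0],[-1,0,0,0.04,0],[-1,0,0,0,0],[-1,0,0,0,0]]}'
```

```text
clock: 29.95
tcp_pos: [0.5163, -0.2909, 0.0952]
orientation: [0.001, 0.781, 0.624, 0.0]
wrist_force: [-0.4, 0.1, -1.8]
finger_gap: 0.0432
grip_force: 52.8
clock: 30.45
tcp_pos: [0.5157, -0.2905, 0.0896]
orientation: [0.0, 0.781, 0.624, -0.0]
wrist_force: [-0.2, -0.6, -2.5]
finger_gap: 0.0435
grip_force: 52.8
```

```bash
python3 -m handwheel '{"deltas":[[-1,0,0,0.04,0],[-1,0,0,0,0],[-1,0,0,0,0]]}'; python3 -m handwheel '{"deltas":[[-1,0,0,0.03,0],[-1,0,0,0,0],[-1,0,0,0,0]]}'
```

```text
clock: 30.82
tcp_pos: [0.5158, -0.2905, 0.0879]
orientation: [0.0, 0.781, 0.624, -0.0]
wrist_force: [0.1, -0.3, -1.7]
finger_gap: 0.0432
grip_force: 52.9
clock: 31.2
tcp_pos: [0.5157, -0.2905, 0.0879]
orientation: [0.0, 0.781, 0.624, -0.0]
wrist_force: [-2.7, 0.8, 6.4]
finger_gap: 0.0432
grip_force: 53.9
```

Contact. I'll release, rise, and head back to the round tin.

```bash
python3 -m handwheel '{"deltas":[[0.2,0,0,0,0],[0.5,0,0,0,0],[0.5,0,0,0,0],[0.5,0,0,0,0],[0.5,0,0,0,0],[0.5,0,0,-0.5,0],[0.5,0,0,-0.9,0],[0.5,0,0,-0.9,0],[0.5,0,0,-0.9,0],[0.5,0,0,-0.9,0],[1,0,0,-0.9,0],[1,0,0,-0.4,0],[1,0,0,0,0],[1,0,0,0,0]]}'
python3 - <<'E'
from h import *
from workcell import optics
togo(.5119,.24,.305,76.3)
c=optics.read_camera("wrist");cv2.imwrite("pics/w5.png",c["frame"][:,:,::-1])
P=cloud(c);z=P[...,2];d=np.hypot(P[...,0]-.5155,P[...,1]+.29)
m=big((d<.08)&(z>.03)&(z<.06));print("block",rect(P[m]),np.percentile(P[m][:,2],[5,25,50,95]))
E
```

```text
clock: 32.95
tcp_pos: [0.5152, -0.2901, 0.301]
orientation: [-0.001, 0.781, 0.624, -0.0]
wrist_force: [-0.1, -0.2, 1.0]
finger_gap: 0.0858
grip_force: 0.0
t 32.95 tcp [ 0.5152 -0.2901  0.301 ] yaw 77.25 gap 0.0858 F [-0.1 -0.2  1. ] grip 0.0
units xyz [12.908 -3.008 -0.081] roll 0.095
block (array([ 517.4, -290.1]), array([108.8,  44.1]), 77.1) [0.03938094 0.04057403 0.04179142 0.0461057 ]
```

View pics/w5.png

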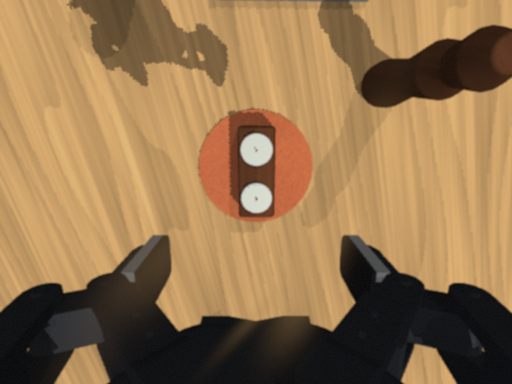

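The block sits centred on the mat, with block centre at (256,171) and mat centre at (256,165). The offset is mostly parallax.

```bash
python3 -m handwheel '{"deltas":[[1,0.4,-0.1,0,0.09],[1,0.86,-0.21,0,0],[1,0.86,-0.21,0,0],[1,0.86,-0.21,0,0],[1,0.86,-0.21,0,0],[1,0.86,-0.21,0,0],[1,0.86,-0.21,0,0],[1,0.86,-0.21,0,0],[1,0.86,-0.21,0,0],[1,0.86,-0.21,0,0],[1,0.86,-0.21,0,0],[1,0.86,-0.21,0,0],[1,0.86,-0.21,0,0],[1,0.86,-0.21,0,0],[1,0.86,-0.21,0,0],[1,0.5,-0.11,0,0],[1,0,0,0,0],[1,0,0,0,0]]}'
python3 -c "
from h import *
togo(.5119,.24,.1566,76.3)"
```

```text
clock: 35.25
tcp_pos: [0.5151, 0.2416, 0.3022]
orientation: [0.0, 0.786, 0.618, -0.001]
wrist_force: [-0.2, 0.2, -0.0]
finger_gap: 0.0854
grip_force: 0.0
t 35.25 tcp [0.5151 0.2416 0.3022] yaw 76.32 gap 0.0854 F [-0.2  0.2 -0. ] grip 0.0
units xyz [-0.053 -0.067  3.639] roll 0.002
```

```bash
python3 -m handwheel '{"deltas":[[1,-0.05,-0.07,0,0],[1,0,0,0.7,0],[1,0,0,0.8,0],[1,0,0,0.8,0],[1,0,0,0.6,0],[1,0,0,0.4,0],[1,0,0,0.3,0],[1,0,0,0,0],[1,0,0,0,0]]}' 60
python3 -m handwheel '{"deltas":[[-1,0,0,0,0],[-1,0,0,0,0],[-1,0,0,0,0],[-1,0,0,0,0],[-1,0,0,0,0],[-1,0,0,0,0],[-1,0,0,0,0],[-1,0,0,0,0]]}'
python3 -m handwheel '{"deltas":[[-1,0,0,-0.25,0],[-1,0,0,-0.5,0],[-1,0,0,-0.8,0],[-1,0,0,-0.8,0],[-1,0,0,-0.8,0],[-1,0,0,-0.6,0],[-1,0,0,-0.25,0],[-1,0,0,0,0],[-1,0,0,0,0]]}'
python3 -c "
from h import *
togo(.5999,.051,.1455,76.3)"
```

```text
clock: 36.38
tcp_pos: [0.5125, 0.2411, 0.1595]
orientation: [0.0, 0.786, 0.618, 0.001]
wrist_force: [-0.1, -0.2, 0.3]
finger_gap: 0.0855
grip_force: 0.0
clock: 37.38
tcp_pos: [0.5121, 0.2412, 0.1597]
orientation: [0.0, 0.786, 0.618, 0.001]
wrist_force: [-1.8, 0.2, 6.0]
finger_gap: 0.0612
grip_force: 64.2
clock: 38.5
tcp_pos: [0.5115, 0.2408, 0.3173]
orientation: [-0.0, 0.786, 0.618, -0.001]
wrist_force: [-0.4, -0.5, -3.7]
finger_gap: 0.061
grip_force: 65.8
t 38.5 tcp [0.5115 0.2408 0.3173] yaw 76.35 gap 0.061 F [-0.4 -0.5 -3.7] grip 65.8
units xyz [-4.085  3.275  4.293] roll 0.005
```

```bash
python3 -m handwheel '{"deltas":[[-1,-0.3,0.24,0,0],[-1,-0.6,0.48,0,0],[-1,-0.7,0.56,0,0],[-1,-0.7,0.56,0,0],[-1,-0.7,0.56,0,0],[-1,-0.6,0.48,0,0],[-1,-0.3,0.24,0,0],[-1,-0.15,0.14,0,0],[-1,0,0,0,0],[-1,0,0,0.5,0],[-1,0,0,0.8,0],[-1,0,0,0.8,0],[-1,0,0,0.8,0],[-1,0,0,0.6,0],[-1,0,0,0.35,0],[-1,0,0,0.2,0],[-1,0,0,0,0],[-1,0,0,0,0]]}'
python3 -c "
from h import *
togo(.5999,.0522,.1486,76.3)"
```

```text
clock: 40.75
tcp_pos: [0.6011, 0.0528, 0.1577]
orientation: [0.001, 0.786, 0.618, 0.001]
wrist_force: [0.4, 0.0, -3.3]
finger_gap: 0.061
grip_force: 65.9
t 40.75 tcp [0.6011 0.0528 0.1577] yaw 76.35 gap 0.061 F [ 0.4  0.  -3.3] grip 65.9
units xyz [-0.022 -0.027  0.229] roll 0.005
```

```bash
python3 -m handwheel '{"deltas":[[-1,-0.02,-0.02,0.12,0],[-1,0,0,0.07,0],[-1,0,0,0,0],[-1,0,0,0,0]]}'; python3 -m handwheel '{"deltas":[[-1,0,0,0.04,0],[-1,0,0,0,0],[-1,0,0,0,0]]}'; python3 -m handwheel '{"deltas":[[-1,0,0,0.02,0],[-1,0,0,0,0],[-1,0,0,0,0]]}'
```

```text
clock: 41.25
tcp_pos: [0.5995, 0.0521, 0.1491]
orientation: [0.0, 0.786, 0.618, -0.0]
wrist_force: [0.1, -0.2, -3.5]
finger_gap: 0.0606
grip_force: 65.9
clock: 41.62
tcp_pos: [0.5995, 0.0522, 0.1487]
orientation: [0.0, 0.786, 0.618, 0.0]
wrist_force: [-3.4, 0.5, 5.6]
finger_gap: 0.0611
grip_force: 66.5
clock: 42.0
tcp_pos: [0.5995, 0.0522, 0.1487]
orientation: [0.0, 0.786, 0.618, 0.0]
wrist_force: [-4.9, 0.4, 10.4]
finger_gap: 0.0609
grip_force: 66.9
```

```bash
python3 -m handwheel '{"deltas":[[0.5,0,0,0,0],[1,0,0,0,0],[1,0,0,0,0],[1,0,0,0,0],[1,0,0,0,0],[1,0,0,-0.5,0],[1,0,0,-0.9,0],[1,0,0,-0.9,0],[1,0,0,-0.9,0],[1,0,0,-0.7,0],[1,0,0,0,0],[1,0,0,0,0]]}'
python3 -c "
from h import *
togo(.4998,.3432,.1558,76.3)"
```

```text
clock: 43.5
tcp_pos: [0.5993, 0.0522, 0.3018]
orientation: [-0.0, 0.786, 0.618, -0.0]
wrist_force: [0.1, 0.1, -0.6]
finger_gap: 0.0855
grip_force: 0.0
t 43.5 tcp [0.5993 0.0522 0.3018] yaw 76.35 gap 0.0855 F [ 0.1  0.1 -0.6] grip 0.0
units xyz [ 6.484 -4.13   3.651] roll 0.005
```

```bash
python3 -m handwheel '{"deltas":[[1,0.7,-0.45,0,0],[1,0.76,-0.48,0,0],[1,0.76,-0.48,0,0],[1,0.76,-0.48,0,0],[1,0.76,-0.48,0,0],[1,0.76,-0.48,0,0],[1,0.76,-0.48,0,0],[1,0.76,-0.48,0,0],[1,0.46,-0.32,0,0],[1,0,0,0,0],[1,0,0,0,0]]}'
python3 -c "
from h import *
togo(.4998,.3432,.1558,76.3)"
```

```text
clock: 44.88
tcp_pos: [0.5003, 0.3424, 0.3021]
orientation: [0.0, 0.786, 0.618, -0.001]
wrist_force: [-0.5, 0.5, -0.4]
finger_gap: 0.0851
grip_force: 0.0
t 44.88 tcp [0.5003 0.3424 0.3021] yaw 76.32 gap 0.0851 F [-0.5  0.5 -0.4] grip 0.0
units xyz [ 0.021 -0.016  3.657] roll 0.002
```

```bash
python3 -m handwheel '{"deltas":[[1,0.02,-0.02,0,0],[1,0,0,0.7,0],[1,0,0,0.8,0],[1,0,0,0.8,0],[1,0,0,0.6,0],[1,0,0,0.4,0],[1,0,0,0.3,0],[1,0,0,0,0],[1,0,0,0,0]]}' 60
python3 -m handwheel '{"deltas":[[-1,0,0,0,0],[-1,0,0,0,0],[-1,0,0,0,0],[-1,0,0,0,0],[-1,0,0,0,0],[-1,0,0,0,0],[-1,0,0,0,0],[-1,0,0,0,0]]}'
python3 -m handwheel '{"deltas":[[-1,0,0,-0.25,0],[-1,0,0,-0.5,0],[-1,0,0,-0.8,0],[-1,0,0,-0.8,0],[-1,0,0,-0.8,0],[-1,0,0,-0.8,0],[-1,0,0,-0.25,0],[-1,0,0,0,0],[-1,0,0,0,0]]}'
python3 -c "
from h import *
togo(.5766,-.0402,.1447,76.3)"
```

```text
clock: 46.0
tcp_pos: [0.5001, 0.3442, 0.1595]
orientation: [0.0, 0.786, 0.618, 0.001]
wrist_force: [-0.4, -0.1, -0.0]
finger_gap: 0.0854
grip_force: 0.0
clock: 47.0
tcp_pos: [0.4998, 0.3444, 0.1597]
orientation: [0.0, 0.786, 0.618, 0.001]
wrist_force: [-0.8, 0.3, 5.8]
finger_gap: 0.0615
grip_force: 65.9
clock: 48.12
tcp_pos: [0.499, 0.3437, 0.3248]
orientation: [-0.0, 0.786, 0.618, -0.002]
wrist_force: [0.4, -0.3, -3.3]
finger_gap: 0.0618
grip_force: 66.1
t 48.12 tcp [0.499  0.3437 0.3248] yaw 76.34 gap 0.0618 F [ 0.4 -0.3 -3.3] grip 66.1
units xyz [-8.86   4.16   4.512] roll 0.004
```

```bash
python3 -m handwheel '{"deltas":[[-1,-0.35,0.16,0,0],[-1,-0.7,0.33,0,0],[-1,-0.75,0.35,0,0],[-1,-0.75,0.35,0,0],[-1,-0.75,0.35,0,0],[-1,-0.75,0.35,0,0],[-1,-0.75,0.35,0,0],[-1,-0.75,0.35,0,0],[-1,-0.75,0.35,0,0],[-1,-0.75,0.35,0,0],[-1,-0.75,0.35,0,0],[-1,-0.6,0.3,0,0],[-1,-0.3,0.15,0,0],[-1,-0.13,0.06,0,0],[-1,0,0,0,0],[-1,0,0,0,0]]}'
python3 -c "
from h import *
togo(.5766,-.039,.1486,76.3)"
```

```text
clock: 50.12
tcp_pos: [0.5773, -0.0376, 0.3267]
orientation: [-0.0, 0.786, 0.618, -0.0]
wrist_force: [0.7, 0.5, -2.7]
finger_gap: 0.0614
grip_force: 66.0
t 50.12 tcp [ 0.5773 -0.0376  0.3267] yaw 76.41 gap 0.0614 F [ 0.7  0.5 -2.7] grip 66.0
units xyz [-0.04  -0.008  4.452] roll 0.011
```

```bash
python3 -m handwheel '{"deltas":[[-1,-0.03,-0.03,0.5,0],[-1,0,0,0.8,0],[-1,0,0,0.8,0],[-1,0,0,0.8,0],[-1,0,0,0.6,0],[-1,0,0,0.4,0],[-1,0,0,0.2,0],[-1,0,0,0.1,0],[-1,0,0,0,0],[-1,0,0,0,0]]}'
python3 -c "
from h import *
togo(.5766,-.039,.1486,76.3)"
```

```text
clock: 51.38
tcp_pos: [0.5766, -0.0394, 0.1595]
orientation: [0.001, 0.786, 0.618, 0.0]
wrist_force: [-1.1, 0.4, -3.7]
finger_gap: 0.0614
grip_force: 66.0
t 51.38 tcp [ 0.5766 -0.0394  0.1595] yaw 76.34 gap 0.0614 F [-1.1  0.4 -3.7] grip 66.0
units xyz [ 0.01  -0.002  0.272] roll 0.004
```

```bash
python3 -m handwheel '{"deltas":[[-1,0,0,0.14,0],[-1,0,0,0.08,0],[-1,0,0,0,0],[-1,0,0,0,0]]}'; python3 -m handwheel '{"deltas":[[-1,0,0,0.04,0],[-1,0,0,0,0],[-1,0,0,0,0]]}'; python3 -m handwheel '{"deltas":[[-1,0,0,0.02,0],[-1,0,0,0,0],[-1,0,0,0,0]]}'
```

```text
clock: 51.88
tcp_pos: [0.5761, -0.0393, 0.1499]
orientation: [-0.0, 0.786, 0.618, -0.0]
wrist_force: [-0.9, 0.0, -2.7]
finger_gap: 0.0613
grip_force: 66.0
clock: 52.25
tcp_pos: [0.5762, -0.0393, 0.1487]
orientation: [0.0, 0.786, 0.618, 0.0]
wrist_force: [-1.2, 0.2, 0.6]
finger_gap: 0.0617
grip_force: 66.2
clock: 52.62
tcp_pos: [0.5762, -0.0393, 0.1487]
orientation: [0.001, 0.786, 0.618, 0.0]
wrist_force: [-2.6, 0.8, 6.9]
finger_gap: 0.0615
grip_force: 66.9
```

```bash
python3 -m handwheel '{"deltas":[[0.5,0,0,0,0],[1,0,0,0,0],[1,0,0,0,0],[1,0,0,0,0],[1,0,0,0,0],[1,0,0,-0.5,0],[1,0,0,-0.9,0],[1,0,0,-0.9,0],[1,0,0,-0.9,0],[1,0,0,-0.7,0],[1,0,0,0,0],[1,0,0,0,0],[1,0,0,0,0],[1,0,0,0,0]]}'
python3 - <<'E'
from h import *
from workcell import optics
c=optics.read_camera("wrist");P=cloud(c);z=P[...,2]
t=optics.read_camera("side");cv2.imwrite("pics/side6.png",t["frame"][:,:,::-1])
for n,x,y in [("sq",.5763,-.0403),("round",.5995,.0512)]:
    m=big((np.hypot(P[...,0]-x,P[...,1]-y)<.055)&(z>.118)&(z<.135));print(n,rect(P[m]),np.percentile(P[m][:,2],[5,50,95]))
T=optics.read_camera("top");P=cloud(T);z=P[...,2]
m=big((np.hypot(P[...,0]-.5155,P[...,1]+.29)<.08)&(z>.03)&(z<.06));print("block(top cam, mat 513.6 -292.3)",rect(P[m]),np.median(P[m][:,2]))
E
```

```text
clock: 54.38
tcp_pos: [0.5756, -0.0392, 0.3024]
orientation: [-0.001, 0.786, 0.618, -0.001]
wrist_force: [0.6, -0.5, -0.1]
finger_gap: 0.0853
grip_force: 0.0
sq (array([576.6, -41. ]), array([62.4, 62. ]), 76.0) [0.12252264 0.12374295 0.12484611]
round (array([599.8,  51.3]), array([60.6, 61.5]), 75.4) [0.12259536 0.12381275 0.12498584]
block(top cam, mat 513.6 -292.3) (array([ 514.5, -292.5]), array([110.5,  44.9]), 76.8) 0.04349669820867197
```

View pics/side6.png

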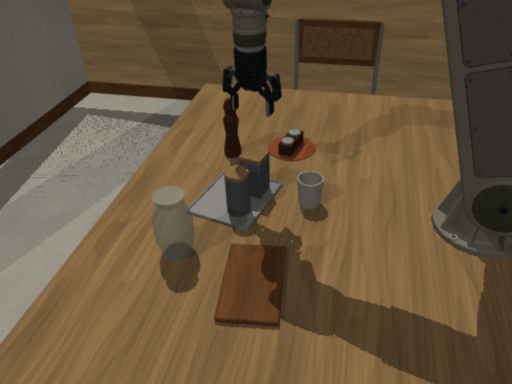

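The side view shows both tins upright on the tray at (238,190) and (258,172), and the block on the mat at (292,143). The board is empty, the bystanders haven't moved and the gripper is clear. Every measured position is within 1 mm of its target, so I'm handing in.

```bash
python3 -c "
from workcell import hand_in
print(hand_in())"
```

```text
the job is handed in; nothing more can be done
None
```

The job is done and handed in (no verdict was returned): in the last pictures the candle block stood upright in the middle of the mat, both tins were back upright on the tray within about 1 mm of where they started, and the vase, pepper mill and cup looked unmoved.

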